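Flip the status marker of the bottle's station

ROBOT

A 6-joint arm with a two-finger parallel gripper is mounted at the origin on a cart in front of the work surface, level with it; the furniture and walls round the work are solid. World frame = base frame: x ahead of the robot, y to its left, z up, the work surface at z = 0. Lengths are in mm, angles in degrees, forces in N, time in s.
With the tool pointing down it reaches from about 300 to 850 mm from the base axis. Payload 4.2 kg.
Tool frame: the origin (TCP) lies midway between the tips of the shut fingers; the grasp point (between the pads) lies 19 mm behind it (env.grasp_offset is the distance from the TCP to the grasp point, in mm); z points along the fingers, y is the line along which they close (so a half turn about z gives the same grasp; the last joint's range is limited). The gripper opens to 91 mm and grips with 3 to 60 N. Pads are 32 mm wide; open, the fingers measure 118 mm over their backs; the gripper's body (76 mm by 178 mm) begins 60 mm behind the grasp point.
Start: joints at [66.807, 18.312, 89.639, -0, 72.044, -1.146], TCP at [215.845, 532.971, 182.176] pointing down, gripper open.
Joint ranges: [-177.97, 177.97], [-48.28, 115.42], [12.27, 149.76], [-77.06, 257.06], [2.81, 150.46], [-146.56, 146.56]. Speed limits (degrees/s): [147.25, 147.25, 180, 180, 180, 180].

INTERFACE

Orientations are given as [roll, pitch, yaw] about the fixed x, y, z axes, in that order (R = Rz(yaw) Ry(pitch) Rx(roll)).
In Python, from workcell import env, optics gives the robot as it stands. The module is installed in compiled form; this text tells all that it offers.
- The arm moves only by the tool send_rows, never from a script. Its argument "targets" is a list that holds one entry, the list of rows, each a list of 7 numbers: the turn, a rotation vector about the world's x, y, z scaled (see below), then the shift along the world's x, y, z scaled (see below), then the closure, from -1 (fully open) to 1 (shut). In form: [[[rx, ry, rz, x, y, z, gripper], ...]]. A call has 1 to 12 rows; each row shifts and turns the commanded pose from where the row before left it; what a row does not reach is not made up. The controller multiplies each number of a shift by 0.2 m and each number of a turn by pi/2 rad. A row lasts 1/10 s, in which the tool goes at most 50 mm and 8.59 degrees, less where a joint would pass 70% of its speed; a pose out of reach is approached as far as the arm can. A call with a number of a shift or a turn outside -1 to 1 is refused whole. A call with a gripper value outside its range is refused whole. The fingers move at their own pace and stop on an object; "grip_force" is the grip in N (left out, the last holds). Time passes only in rows, so rows that do not move let the fingers close. It gives the time, the measured TCP pose, the force, the opening and the grip force at its end, in the units of the state.
- env.state(): the state, without advancing time (a new reading comes with each control period).
- optics.grab_frame(name): name is "side" or "top" or "wrist"; returns (picture, depth): 480x640x3 uint8, red, green, blue; 480x640 float32, mm along the optical axis (not along the pixel's ray), 0 where there is no reading.
- optics.camera_info(name): a dict with "camera_matrix" (3x3 intrinsics, pixels), "R" (3x3) and "t" (3): a world point X has camera coordinates R X + t; the wrist camera has in their place "mount" (4x4, takes a point from camera to tool coordinates, whose origin is the TCP and whose axes are the flange's). Camera axes: x right, y down, z forward; pixel columns grow to the right and rows downward; lengths in mm; the calibration is good to about 2 mm. A picture is of the moment at which its call begins: read the wrist's pose just before it. camera_info takes no time and is no camera call.
- env.job_done(): hands the job in; it is judged then, once.
Trained networks look in the newest picture that a camera, given by its name, has taken for a name from the list of things; names that differ only in an ending like _2 or _b are one class to them, and where a whole thing is asked for, a point or a joint stands for the part that bears it (a point fixed in the world has none). Each returns a list of dicts, best first, with "conf" (0 to 1); they miss things now and then, are a little off and sometimes report something else, mostly with a low value. They report only what shows in the picture. A call takes as long as a camera call. They do not tell look-alikes from the thing itself.
- optics.silhouettes(camera, name): "mask" (480x640 bool, what is visible of it) and "at" ([column, row] in pixels, amid what is visible of it).
- optics.place_of(camera, name): "at" ([column, row] in pixels: a listed point, or the origin of a listed thing).
The state is a dict: "time_s": time; "qpos": joint angles; "qvel": joint speeds; "effort": joint torques, N m; "ee_pos": TCP position; "ee_rot": TCP orientation; "force": force on the tool from outside, world axes, zero at the start; "torque": the same for the moment, N m; "gripper_width": finger opening in mm; "gripper_force": force on a finger pad.
Only numpy, scipy, OpenCV 4.12 (cv2) and the standard library are available. Lean on these libraries where they do the work, as an engineer would, in place of code of your own. Each camera call takes 0.05 s, during which the arm holds its last target. There are 200 camera calls.

TASK

The sample in the brown narrow-necked bottle is finished: flip the marker of the station it stands on, so that the marker lies flat to the back with its ring face up. Press the marker's tail down with a fingertip to raise the blade, then push the blade over from the front and press it fully down; do not pinch the marker, and leave the other two markers, the stations, their containers and the vials where they are.

Things in the scene. Friction and masses are not known exactly. Their poses are not given: they have to be found in the camera images.
- station_bottle: Loose stand of 0.9 kg that carries the brown bottle 100 mm behind its hinge; its marker is the one to flip. Base plate 100 mm wide, 10 thick, from 70 mm in front (-x) to 145 mm behind the origin, which lies on the bench under the middle of the hinge. z up, +x away from the robot (yaw up to 0.2 rad), y along the hinge. Cheeks 88 mm high, 18 mm long at y = +-41 mm, 77 mm apart inside, carry the axle.
- station_beaker: Identical station that carries the glass beaker; same origin and axes. Not to be touched.
- station_tub: Identical station that carries the squat screw tub; same origin and axes. Not to be touched.
- flag_bottle (a joint): See-saw marker 6 mm thick: blade 62 long x 60 wide, tail 44 x 36 mm on the other side of the axle. 0 rad: blade level to the front (station's -x), tail level behind, bar face up. Grows as the blade rises; pi/2: blade upright, tail down; 3.14: blade level to the back, at its stop, ring face up. Starts at 0 to 0.2. Stiff hinge (0.02 N m) stays at any angle.
- flag_beaker (a joint): Same marker on the beaker's station; starts at 0 to 0.1 (bar face up) and must stay there.
- flag_tub (a joint): Same marker on the tub's station; starts flipped, at 3.04 to 3.14 (ring face up, blade to the back), and must stay there.
- flag_bottle_hinge (a point): Middle of the hinge axle of the bottle's station, 80 mm above the bench; fixed to the station; axes as the station's.
- flag_bottle_tip (a point): Middle of the free edge of the blade to be flipped, 62 mm from the axle, halfway through the thickness.
- flag_bottle_tail (a point): Middle of the end of that marker's tail, 44 mm from the axle on the side opposite to the blade. Pressing the tail down raises the blade.
- bottle_bar_face: Inset face plate of the bottle's marker with the straight bar (blade and tail, on the side that is up at 0 rad). Origin on the hinge axle.
- bottle_ring_face: Inset face plate of the bottle's marker with the ring (on the side that is up at 3.14 rad). Origin on the hinge axle.
- brown_bottle: Brown bottle with a narrow neck and a screw cap, 48 mm across, 100 mm high, loose on its station's seat; origin at the centre of its underside.
- glass_beaker: Clear open beaker, 70 mm across, 88 mm high, loose on its station's seat; origin at the centre of its underside.
- screw_tub: Squat screw tub, 70 mm across, 62 mm high, loose on its station's seat; origin at the centre of its underside.
- vial_left: Capped glass vial, 28 mm across, 59 mm high, loose on the bench between two stations; origin at the centre of its underside.
- vial_right: Open glass vial, 28 mm across, 57 mm high, loose on the bench between two stations; origin at the centre of its underside.
Mind the look-alikes: they are no part of the job. What is shaped like the glass_beaker but green or pink is not meant.

How it is judged (in metres and radians):
On the way:
1. the blade of the bottle's marker has been raised well up from its front stop (value of joint flag_bottle above 0.8 rad).
At the end, for the whole second after the job is handed in: The bottle's marker lies flipped and still above 2.97 rad (within 10 degrees of its back stop), the beaker's below 0.3, the tub's above 2.84 rad; stations and vials upright within 30 mm of their start, containers upright within 40 mm (value of joint flag_bottle above 2.97 rad and velocity of joint flag_bottle below 0.1 rad/s and value of joint flag_beaker below 0.3 rad and value of joint flag_tub above 2.84 rad and distance of each of station_bottle, station_beaker, station_tub, vial_left, vial_right from where it was at the start of the episode below 0.03 m and angle between each of station_bottle, station_beaker, station_tub's own z axis and vertical below 0.05 rad and distance of each of brown_bottle, glass_beaker, screw_tub from where it was at the start of the episode below 0.04 m and angle between each of brown_bottle, glass_beaker, screw_tub, vial_left, vial_right's own z axis and vertical below 0.1 rad); the robot touches nothing.
It fails at once if the marker is pinched: both of its faces are squeezed by the fingers at once (contact force between the fingers and bottle_bar_face above 2 N and contact force between the fingers and bottle_ring_face above 2 N).
It fails at once if a station is lifted, tipped or shoved out of its place (distance of any of station_bottle, station_beaker, station_tub from where it was at the start of the episode above 0.03 m or height (world z) of any of station_bottle, station_beaker, station_tub above 0.015 m or angle between any of station_bottle, station_beaker, station_tub's own z axis and vertical above 0.2 rad).
It fails at once if a container or vial is lifted, knocked over or moved away (height (world z) of any of brown_bottle, glass_beaker, screw_tub, vial_left, vial_right above 0.03 m or distance of any of brown_bottle, glass_beaker, screw_tub, vial_left, vial_right from where it was at the start of the episode above 0.04 m or angle between any of brown_bottle, glass_beaker, screw_tub, vial_left, vial_right's own z axis and vertical above 0.5 rad).
It fails at once if the marker of another station is flipped or disturbed (value of joint flag_beaker above 0.5 rad or value of joint flag_tub below 2.64 rad).
It also fails if it takes over 38 s, if anything falls off the work surface, if the arm or the gripper's body presses on something with over 40 N, if the wrist force passes 120 N, or if a joint passes its speed limit or range.

## Working session

There is one attempt and no reset: what is moved stays moved. The work goes in short steps, Python scripts to look and compute and a tool call to move; the robot and the scene stay as the last step left them, time stands still between calls to the robot, and variables do not carry over. Pictures are saved under pics/ and viewed, at most 10 in all, crops included, and the job is handed in when it is done.

Besides the shell and the picture viewer there is one more tool, called after ">>>" by a JSON object that holds its "fn" and its "kwargs", one argument or row to a line. send_rows: Moves the arm, as the interface text tells. Its arguments: {"type":"object","properties":{"targets":{"type":"array"},"grip_force":{"type":"number"}},"required":["targets"]}

```bash
mkdir -p pics
cat > h.py <<'E'
import numpy as np, cv2
from workcell import env, optics
def save(n,p): cv2.imwrite(p,cv2.cvtColor(n,cv2.COLOR_RGB2BGR))
def cloud(cam,d):
    c=optics.camera_info(cam);K=np.array(c["camera_matrix"]);R=np.array(c["R"]);t=np.array(c["t"])
    v,u=np.mgrid[0:480,0:640];P=np.stack([(u-K[0,2])/K[0,0]*d,(v-K[1,2])/K[1,1]*d,d],-1)
    return (P-t)@R
E
python3 - <<'E'
from h import *
ims=[]
for c in ["top","side"]:
    p,d=optics.grab_frame(c);save(p,f"pics/{c}0.png");P=cloud(c,d);np.save(c+".npy",P)
    for n in ["station_bottle","brown_bottle","flag_bottle_hinge","flag_bottle_tip","flag_bottle_tail","vial_left","vial_right"]:
        for r in optics.place_of(c,n)[:3]:
            u,v=map(int,np.round(r["at"])); print(c,n,round(r["conf"],2),u,v,P[min(v,479),min(u,639)].round())
print(env.state())
E
```

```text
top station_bottle 0.68 259 258 [543. -24.  86.]
top brown_bottle 0.6 258 230 [628. -22.  84.]
top flag_bottle_hinge 0.74 260 260 [538. -27.  83.]
top flag_bottle_hinge 0.43 255 244 [600.  -5.  17.]
top flag_bottle_tip 0.56 258 279 [492. -12.   8.]
top flag_bottle_tail 0.89 255 245 [586. -11.  70.]
top flag_bottle_tail 0.74 261 230 [632. -29.  68.]
top vial_left 0.41 212 259 [551. 120.  54.]
top vial_right 0.49 256 280 [490.  -6.   5.]
top vial_right 0.46 292 245 [ 597. -118.   -1.]
side station_bottle 0.59 308 292 [545.  -2.  12.]
side brown_bottle 0.69 270 287 [640.  14.  17.]
side flag_bottle_hinge 0.83 311 261 [548. -36.  82.]
side flag_bottle_tip 0.76 333 267 [ 530. -170.    1.]
side flag_bottle_tail 0.83 292 267 [585.   4.  79.]
side vial_left 0.62 310 266 [543. -12.  81.]
side vial_left 0.6 270 286 [640.  14.  20.]
side vial_left 0.55 283 316 [558. 139.  23.]
side vial_right 0.37 307 271 [536.  30.  89.]
{'time_s': 0.8, 'qpos': array([ 6.68090133e+01,  1.83102929e+01,  8.96400729e+01,  2.64626596e-03,
        7.20441030e+01, -1.14647387e+00]), 'qvel': array([-0.00583476, -0.01939173,  0.03252359,  0.00647686, -0.0084008 ,
        0.03108443]), 'effort': array([ 5.63782469e-04, -4.12312639e+01, -2.32220167e+01,  7.25874770e-02,
        3.77286365e-02, -1.30676534e-05]), 'ee_pos': array([215.80560214, 532.97486954, 182.1847679 ]), 'ee_rot': array([ 1.79994420e+02, -2.40628189e-03,  1.57954672e+02]), 'force': array([ 0.84318675, -0.19990293,  0.02350491]), 'torque': array([0.0164188 , 0.03024771, 0.04078509]), 'gripper_force': 0.0, 'gripper_width': 91.0620542867977}
```

View pics/top0.png

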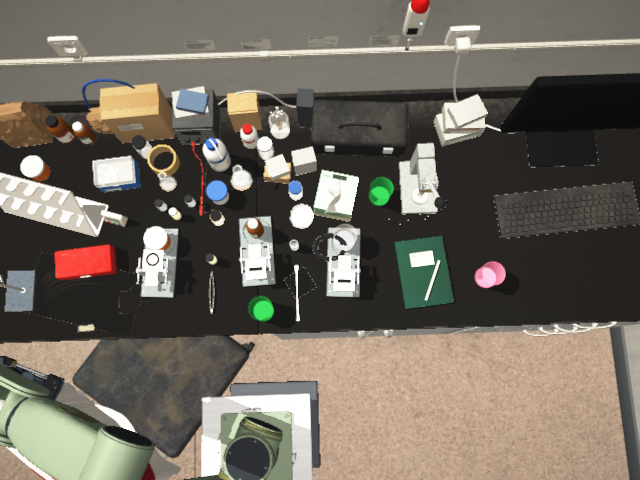

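View pics/side0.png

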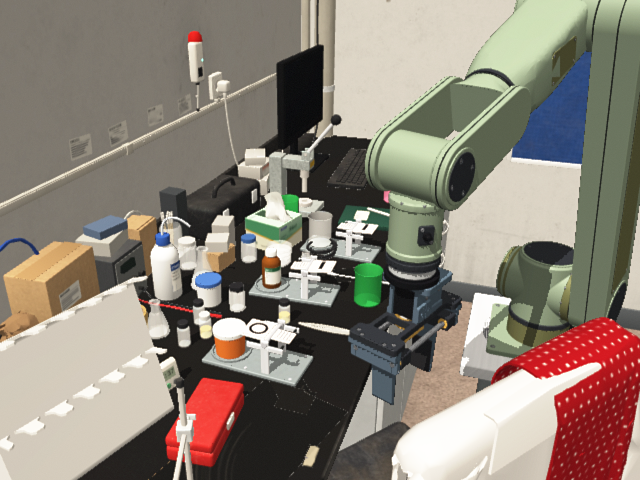

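Candidates in the top view: tub marker (158,262, ring), bottle marker (256,262) and beaker marker (344,265). There are also a green lookalike at (262,309) and a pink one at (490,274). The narrow brown bottle is at (254,228), so I choose the middle station. I'll go above it for a close look.

>>> {"fn": "send_rows", "kwargs": {
  "targets": [
    [[0, 0, 0.02, 0, -0.05, 0.2, 1], [0, 0, 0.02, 0.08, -0.2, 0.1, 1], [0, 0, 0.02, 0.09, -0.22, 0.05, 1], [0, 0, 0.02, 0.09, -0.22, 0.05, 1], [0, 0, 0.02, 0.09, -0.22, 0.05, 1], [0, 0, 0.02, 0.09, -0.22, 0.05, 1], [0, 0, 0.02, 0.09, -0.22, 0.05, 1], [0, 0, 0.02, 0.09, -0.22, 0.05, 1], [0, 0, 0.02, 0.09, -0.22, 0.05, 1], [0, 0, 0.02, 0.09, -0.22, 0.05, 1], [0, 0, 0.02, 0.09, -0.22, 0.05, 1], [0, 0, 0.02, 0.09, -0.22, 0, 1]]
  ]
}}

```text
time_s: 2.0
ee_pos: [412.8, 41.1, 333.9]
ee_rot: [180.0, 0.2, 179.6]
force: [0.9, 0.2, 0.3]
gripper_width: 0.5
gripper_force: 0.0
```

>>> {"fn": "send_rows", "kwargs": {
  "targets": [
    [[0, 0, 0, 0.1, -0.18, 0, 1], [0, 0, 0, 0.1, -0.18, 0, 1], [0, 0, 0, 0, 0, 0, 1], [0, 0, 0, 0, 0, 0, 1]]
  ]
}}

```text
time_s: 2.4
ee_pos: [451.8, -29.4, 331.9]
ee_rot: [180.0, -0.1, 179.4]
force: [0.1, 0.4, -0.4]
gripper_width: 0.6
gripper_force: 0.0
```

Run:
```python
from h import *
from scipy.spatial.transform import Rotation as Ro
s=env.state();print(s["time_s"],s["ee_pos"],s["ee_rot"],s["qpos"])
p,d=optics.grab_frame("wrist");save(p,"pics/w1.png")
c=optics.camera_info("wrist");K=np.array(c["camera_matrix"]);M=np.array(c["mount"]);print(M.round(2))
v,u=np.mgrid[0:480,0:640];P=np.stack([(u-K[0,2])/K[0,0]*d,(v-K[1,2])/K[1,1]*d,d],-1)
R=Ro.from_euler("xyz",s["ee_rot"],degrees=True).as_matrix()
P=(P@M[:3,:3].T+M[:3,3])@R.T+s["ee_pos"];P[d==0]=np.nan;np.save("w1.npy",P)
for n in ["station_bottle","brown_bottle","flag_bottle_hinge","flag_bottle_tip","flag_bottle_tail"]:
    for r in optics.place_of("wrist",n)[:3]:
        a,b=map(int,np.round(r["at"])); print(n,round(r["conf"],2),a,b,P[min(b,479),min(a,639)].round())
```

```text
2.4 [451.75773586 -29.3809028  331.85928955] [ 1.79952701e+02 -6.04173680e-02  1.79438805e+02] [-5.21100837e+00  3.52734066e+00  8.73604265e+01  4.22498271e-02
  8.91762859e+01 -9.46504190e+01]
[[-0.0000e+00 -9.6000e-01 -2.7000e-01  7.7580e+01]
 [ 1.0000e+00 -0.0000e+00  0.0000e+00 -1.9000e-01]
 [-0.0000e+00 -2.7000e-01  9.6000e-01 -2.0275e+02]
 [ 0.0000e+00  0.0000e+00  0.0000e+00  1.0000e+00]]
station_bottle 0.7 332 256 [518. -18.  86.]
brown_bottle 0.36 335 314 [415. -26. 454.]
flag_bottle_hinge 0.83 337 271 [434. -23. 373.]
flag_bottle_tip 0.64 335 233 [487. -15.  86.]
```

View pics/w1.png

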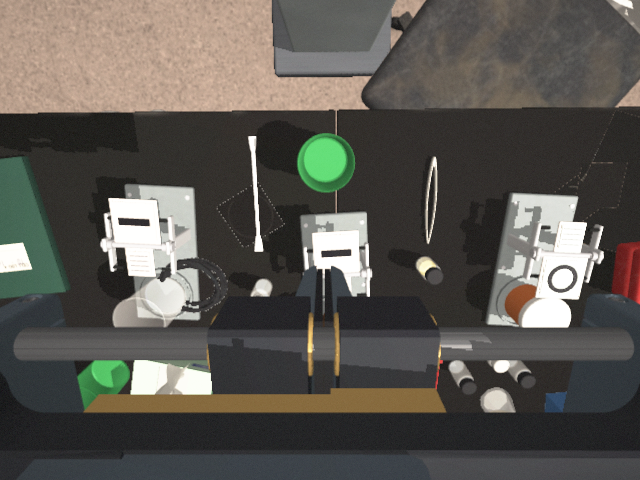

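Run:
```python
from h import *
for f in ["w1.npy","top.npy"]:
    P=np.load(f).reshape(-1,3);P=P[np.isfinite(P).all(1)]
    P=P[(abs(P[:,1]+20)<75)&(P[:,0]>430)&(P[:,0]<720)]
    for lo,hi in [(5,16),(74,120)]:
        Q=P[(P[:,2]>lo)&(P[:,2]<hi)]
        if f[0]=="w": Q=Q[Q[:,0]<590]
        print(f,lo,len(Q),cv2.minAreaRect(Q[:,:2].astype(np.float32)),Q.min(0).round(),Q.max(0).round())
        for x in range(430,720,10):
            S=Q[abs(Q[:,0]-x)<5]
            if len(S)>3: print(x,S[:,1].min().round(),S[:,1].max().round(),np.median(S[:,2]).round(1),len(S))
P=np.load("w1.npy").reshape(-1,3);Q=P[(abs(P[:,1])<80)&(P[:,0]<440)&(P[:,0]>330)&(P[:,2]>20)&(P[:,2]<200)];print("green",Q.min(0),Q.max(0))
```

```text
w1.npy 5 1747 ((533.2178344726562, -12.260738372802734), (116.31099700927734, 100.06575012207031), 2.544405221939087) [473. -64.   5.] [590.  37.  16.]
470 -6.0 34.0 7.8 33
480 -64.0 34.0 9.8 430
490 -63.0 34.0 10.1 410
500 -63.0 37.0 10.0 349
510 -62.0 37.0 10.1 127
520 -62.0 37.0 10.0 110
530 -61.0 32.0 10.0 40
540 -62.0 32.0 10.2 50
550 -60.0 28.0 9.8 34
560 -60.0 30.0 9.8 26
580 -31.0 33.0 10.3 86
590 -31.0 35.0 10.4 50
w1.npy 74 2345 ((504.15008544921875, -10.57705307006836), (91.25575256347656, 147.5946807861328), 88.22046661376953) [430. -57.  74.] [579.  34.  91.]
430 -37.0 -12.0 86.7 50
480 -40.0 15.0 87.3 47
490 -44.0 15.0 88.0 359
500 -43.0 28.0 87.5 327
510 -56.0 30.0 86.6 420
520 -56.0 30.0 85.3 368
530 -56.0 31.0 84.3 348
540 -57.0 34.0 83.3 229
550 -31.0 34.0 83.5 84
560 2.0 32.0 77.3 43
570 6.0 33.0 76.8 35
580 16.0 33.0 76.2 35
top.npy 5 983 ((576.3295288085938, -18.915260314941406), (286.6681823730469, 149.62083435058594), 0.5541636943817139) [433. -95.   5.] [720.  55.  16.]
440 -88.0 40.0 7.8 7
450 -57.0 43.0 6.5 12
460 -64.0 46.0 6.1 9
470 -94.0 34.0 7.8 17
480 -
[... 458 characters left out ...]
 66
690 -80.0 48.0 7.3 27
700 -84.0 35.0 6.4 13
710 -90.0 35.0 6.0 6
top.npy 74 855 ((547.1038818359375, -11.620121002197266), (89.90169525146484, 231.53822326660156), 87.99479675292969) [431. -57.  74.] [663.  33. 120.]
430 -31.0 -22.0 86.2 4
480 -41.0 15.0 86.5 22
490 -44.0 15.0 85.3 71
500 -44.0 15.0 84.0 66
510 -55.0 28.0 84.6 80
520 -56.0 29.0 83.7 71
530 -56.0 30.0 81.1 74
540 -56.0 33.0 81.3 91
550 -57.0 33.0 79.7 58
560 -54.0 30.0 80.5 42
570 -53.0 30.0 79.0 39
580 -53.0 30.0 77.7 39
620 -24.0 5.0 78.4 20
630 -30.0 12.0 88.3 66
640 -31.0 15.0 100.0 50
650 -31.0 11.0 107.2 43
660 -28.0 11.0 83.9 16
green [363.56169298 -60.73262329  20.00353197] [432.72873263   8.74472352  89.64653637]
```

>>> {"fn": "send_rows", "kwargs": {
  "targets": [
    [[0, 0, 0.012, 0.22, 0.035, 0, 1], [0, 0, 0.012, 0.22, 0.03, 0, 1], [0, 0, 0.011, 0.21, 0.03, -0.1, 1], [0, 0, 0, 0, 0, -0.22, 1], [0, 0, 0, 0, 0, -0.22, 1], [0, 0, 0, 0, 0, -0.22, 1], [0, 0, 0, 0, 0, -0.2, 1], [0, 0, 0, 0, 0, -0.1, 1], [0, 0, 0, 0, 0, 0, 1], [0, 0, 0, 0, 0, 0, 1]]
  ]
}}

```text
time_s: 3.7
ee_pos: [582.4, -9.5, 121.0]
ee_rot: [180.0, 0.1, -177.2]
force: [-0.7, 0.1, 1.5]
gripper_width: 0.2
gripper_force: 0.0
```

>>> {"fn": "send_rows", "kwargs": {
  "targets": [
    [[0, 0, 0, 0, 0, -0.06, 1], [0, 0, 0, 0, 0, -0.06, 1], [0, 0, 0, 0, 0, -0.06, 1], [0, 0, 0, 0, 0, -0.03, 1], [0, 0, 0, 0, 0, -0.03, 1], [0, 0, 0, 0, 0, -0.03, 1], [0, 0, 0, 0, 0, -0.03, 1], [0, 0, 0, 0, 0, -0.03, 1], [0, 0, 0, 0, 0, -0.03, 1], [0, 0, 0, 0, 0, -0.015, 1], [0, 0, 0, 0, 0, 0, 1]]
  ]
}}

```text
time_s: 4.8
ee_pos: [581.7, -10.0, 44.8]
ee_rot: [180.0, -0.0, -177.3]
force: [0.3, 0.7, 0.2]
gripper_width: 0.3
gripper_force: 0.0
```

Run:
```python
from h import *
p,d=optics.grab_frame("side");save(cv2.resize(p[210:350,220:400],None,fx=4,fy=4),"pics/s2.png")
```

```text
(no output)
```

View pics/s2.png

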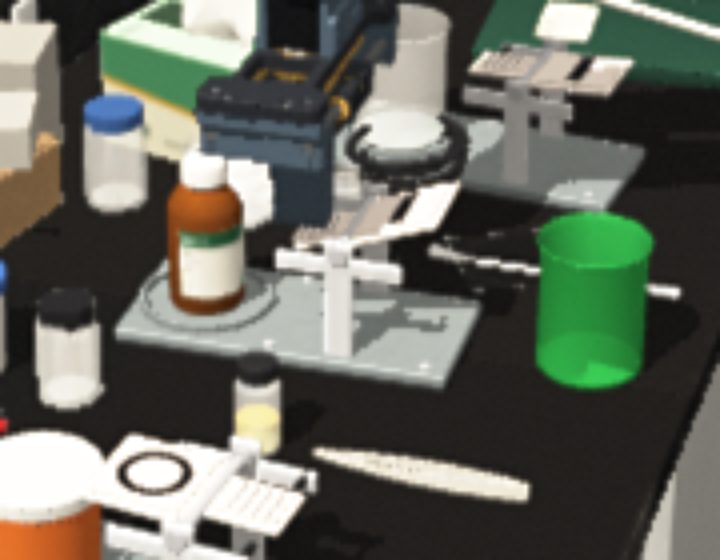

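Run:
```python
from h import *
s=env.state();print(s["time_s"],s["ee_pos"],s["force"])
c=optics.camera_info("side");K=np.array(c["camera_matrix"])
def pr(X):
    q=K@(np.array(c["R"])@X+np.array(c["t"]));q=q[:2]/q[2];return ((q-[220,210])*4).round()
print("tcp",pr(s["ee_pos"]),"hinge",pr(np.array([545,-11.5,80])))
for th in [.3,.5,.8,1.05]: print(th,pr(np.array([545-62*np.cos(th),-14,80+62*np.sin(th)])),pr(np.array([545+44*np.cos(th),-10,80-44*np.sin(th)])))
p,d=optics.grab_frame("side");P=cloud("side",d)
for r in optics.place_of("side","flag_bottle_tip")+optics.place_of("side","flag_bottle_tail")+optics.place_of("side","flag_bottle_hinge"): print(r,(np.array(r["at"])-[220,210])*4)
```

```text
4.85 [581.80600739 -10.02962923  45.02769472] [-0.1747538  -0.18541189  0.31694187]
tcp [300. 266.] hinge [357. 225.]
0.3 [450. 211.] [292. 234.]
0.5 [443. 194.] [297. 247.]
0.8 [426. 169.] [309. 263.]
1.05 [406. 152.] [323. 275.]
{'at': [333.5, 263.2], 'conf': 0.52} [454.  212.8]
{'at': [291.1, 270.6], 'conf': 0.82} [284.4 242.4]
{'at': [309.7, 260.3], 'conf': 0.57} [358.8 201.2]
{'at': [271.8, 366.0], 'conf': 0.29} [207.2 624. ]
```

Run:
```python
from h import *
p,d=optics.grab_frame("side");P=cloud("side",d)
for a,b in [(290,150),(290,190),(305,210),(320,190),(305,225),(310,235),(300,250),(300,266),(330,220),(390,215),(440,195),(452,190),(340,330)]:
    u,v=round(220+a/4),round(210+b/4);print(a,b,P[v,u].round(),p[v,u])
```

```text
290 150 [560.  67. 164.] [ 84 100 110]
290 190 [586.  -0. 102.] [45 53 58]
305 210 [576.  -2.  91.] [46 53 59]
320 190 [564.   2. 106.] [44 52 58]
305 225 [582. -19.  71.] [75 74 74]
310 235 [570.   1.  75.] [196 183 166]
300 250 [ 618. -109.    1.] [181 170 156]
300 266 [565.  35.  73.] [232 229 222]
330 220 [566. -17.  77.] [133 124 117]
390 215 [518.   1.  97.] [44 41 39]
440 195 [494. -19. 105.] [254 251 246]
452 190 [488. -26. 105.] [235 217 199]
340 330 [541.  31.  31.] [228 225 218]
```

Run:
```python
from h import *
p,d=optics.grab_frame("side");w,_=optics.grab_frame("wrist")
a=cv2.resize(p[235:300,265:345],(492,400),interpolation=cv2.INTER_CUBIC);b=cv2.resize(w[150:350,250:400],(300,400))
save(np.hstack([a,b]),"pics/s3.png")
```

```text
(no output)
```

View pics/s3.png

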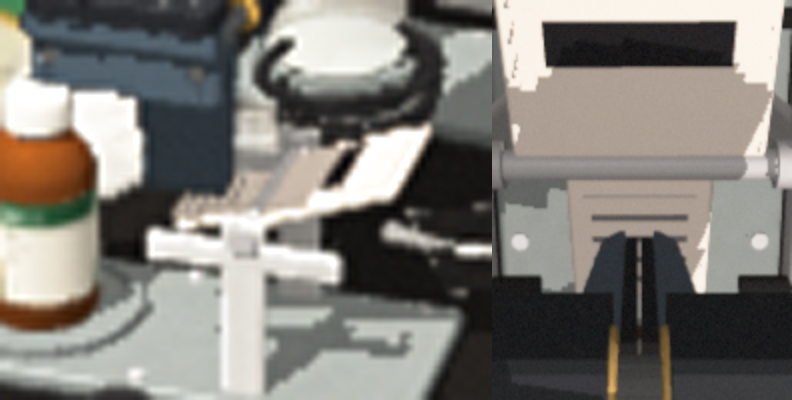

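Run:
```python
from h import *
from scipy.spatial.transform import Rotation as Ro
s=env.state();print(s["ee_pos"],s["force"],s["qpos"],s["effort"])
p,d=optics.grab_frame("wrist")
c=optics.camera_info("wrist");K=np.array(c["camera_matrix"]);M=np.array(c["mount"])
q=K@(np.linalg.inv(M)@[0,0,0,1])[:3];print("tcp px",q[:2]/q[2],q[2])
v,u=np.mgrid[0:480,0:640];P=np.stack([(u-K[0,2])/K[0,0]*d,(v-K[1,2])/K[1,1]*d,d],-1)
T=P@M[:3,:3].T+M[:3,3]
R=Ro.from_euler("xyz",s["ee_rot"],degrees=True).as_matrix();W=T@R.T+s["ee_pos"]
for v in range(170,300,8): print(v,p[v,320],d[v,320],"tool",T[v,320].round(),"W",W[v,320].round())
for v in range(258,300,6): print(v,p[v,312],"tool",T[v,312].round(),"W",W[v,312].round())
```

```text
[581.87204591 -10.01860187  45.28823102] [-0.5478354   0.02197726 -0.2426774 ] [-2.12211955e+00  2.56065944e+01  9.96391733e+01  6.62640420e-03
  5.47449662e+01 -9.48287998e+01] [-5.48706646e-05 -4.41908777e+01 -1.94257629e+01 -3.42481700e-02
  7.33859022e-02  5.62985520e-06]
tcp px [323.51397308 275.718168  ] 216.23739566535676
170 [25 25 26] 149.27638 tool [ 66.  -2. -51.] W [516. -15.  96.]
178 [25 20 21] 151.03224 tool [ 63.  -2. -50.] W [519. -15.  95.]
186 [176 162 149] 153.63065 tool [ 59.  -2. -48.] W [523. -14.  93.]
194 [171 158 147] 157.36884 tool [ 56.  -2. -45.] W [526. -14.  91.]
202 [174 160 148] 158.73378 tool [ 52.  -2. -45.] W [530. -14.  90.]
210 [175 161 147] 160.99872 tool [ 48.  -2. -44.] W [534. -14.  89.]
218 [174 161 148] 163.92761 tool [ 44.  -2. -42.] W [538. -14.  87.]
226 [172 158 148] 168.83186 tool [ 40.  -2. -38.] W [542. -14.  83.]
234 [146 141 138] 169.81117 tool [ 36.  -2. -38.] W [546. -13.  83.]
242 [175 162 148] 174.4636 tool [ 31.  -2. -35.] W [551. -13.  80.]
250 [172 158 146] 175.72458 tool [ 27.  -2. -35.] W [555. -13.  80.]
258 [92 89 88] 178.19063 tool [ 22.  -2. -33.] W [560. -13.  79.]
266 [174 160 149] 181.54375 tool [ 17.  -2. -31.] W [565. -13.  76.]
274 [25 24 20] 172.91957 tool [ 16.  -2. -40.] W [566. -13.  86.]
282 [25 27 26] 162.85034 tool [ 16.  -2. -51.] W [566. -12.  96.]
290 [14 10 16] 155.1093 tool [ 16.  -2. -59.] W [566. -12. 104.]
298 [18 16 21] 146.87697 tool [ 16.  -1. -68.] W [566. -12. 113.]
258 [89 88 84] tool [ 22.  -6. -32.] W [561. -17.  77.]
264 [173 159 148] tool [ 18.  -6. -32.] W [564. -17.  77.]
270 [47 50 57] tool [ 18.  -6. -40.] W [564. -16.  85.]
276 [44 47 53] tool [ 18.  -5. -47.] W [564. -16.  92.]
282 [41 48 54] tool [ 18.  -5. -55.] W [564. -16. 101.]
288 [49 53 56] tool [ 18.  -5. -62.] W [564. -16. 107.]
294 [43 45 54] tool [ 18.  -5. -68.] W [564. -16. 113.]
```

Run:
```python
from h import *
P=np.load("w1.npy")
for u in (312,320):
  for v in range(256,296,3): print(u,v,(P[v,u]-[451.8,-29.4,331.9]).round(1))
c=optics.camera_info("wrist");K=np.array(c["camera_matrix"]);M=np.array(c["mount"])
for X in [(16,0,0),(16,0,-30),(0,0,0)]:
  q=K@(np.linalg.inv(M)@[*X,1])[:3];print(X,q[:2]/q[2])
```

```text
312 256 [  90.4  -18.  -322.4]
312 259 [  95.   -18.1 -321.6]
312 262 [ 100.4  -18.2 -323. ]
312 265 [ 105.1  -18.3 -322.4]
312 268 [-18.2  -5.5  36.9]
312 271 [-18.2  -5.4  41. ]
312 274 [-18.   -5.3  44.6]
312 277 [-17.8  -5.2  48.1]
312 280 [-18.   -5.1  52.3]
312 283 [-18.1  -5.   56.1]
312 286 [-18.   -4.9  59.3]
312 289 [-18.2  -4.8  63. ]
312 292 [-17.7  -4.7  64.9]
312 295 [-18.1  -4.6  69.1]
320 256 [  65.8   -4.8 -244.9]
320 259 [  70.3   -4.9 -246.2]
320 262 [  74.7   -5.  -246.7]
320 265 [  79.1   -5.  -247.3]
320 268 [-16.7  -1.7  32.8]
320 271 [-16.7  -1.6  37. ]
320 274 [-16.5  -1.6  40.7]
320 277 [-16.4  -1.6  44.5]
320 280 [-16.4  -1.5  48.4]
320 283 [-16.6  -1.5  52.5]
320 286 [-16.6  -1.5  56. ]
320 289 [-16.4  -1.5  58.8]
320 292 [-16.1  -1.4  61.5]
320 295 [-16.5  -1.4  65.4]
(16, 0, 0) [323.51476344 250.33180676]
(16, 0, -30) [323.56582645 267.41613164]
(0, 0, 0) [323.51397308 275.718168  ]
```

Both views show the fingertip resting on the tail with the marker at about 0.43 rad. The visible tips end about 29 mm behind the stated TCP, so I'll allow for that. Next I slide the tip toward the hinge and press a little lower.

>>> {"fn": "send_rows", "kwargs": {
  "targets": [
    [[0, 0, 0, -0.01, 0, 0, 1], [0, 0, 0, -0.01, 0, 0, 1], [0, 0, 0, -0.01, 0, 0, 1], [0, 0, 0, -0.01, 0, 0, 1], [0, 0, 0, -0.01, 0, 0, 1], [0, 0, 0, 0, 0, -0.01, 1], [0, 0, 0, 0, 0, -0.01, 1], [0, 0, 0, 0, 0, -0.01, 1], [0, 0, 0, 0, 0, -0.01, 1], [0, 0, 0, 0, 0, 0, 1]]
  ]
}}

```text
time_s: 6.25
ee_pos: [571.0, -10.0, 36.4]
ee_rot: [180.0, -0.1, -177.3]
force: [1.0, -0.2, 0.2]
gripper_width: 0.5
gripper_force: 0.5
```

Run:
```python
from h import *
p,d=optics.grab_frame("side");w,_=optics.grab_frame("wrist")
a=cv2.resize(p[225:300,255:345],(480,400),interpolation=cv2.INTER_CUBIC);b=cv2.resize(w[150:350,250:400],(300,400))
save(np.hstack([a,b]),"pics/s4.png");P=cloud("side",d)[225:300,265:345].reshape(-1,3)
Q=P[(abs(P[:,0]-510)<30)&(abs(P[:,1]+14)<34)&(P[:,2]>90)];Q=Q[Q[:,2].argsort()];print(Q[::max(1,len(Q)//12)].round(),Q[-3:].round())
```

```text
[[539.  -9.  91.]
 [536. -29. 104.]
 [535.  11. 115.]
 [533.  10. 123.]
 [530.  13. 131.]
 [522.   5. 136.]
 [524. -14. 141.]
 [532.  14. 155.]
 [534. -13. 161.]
 [532.   7. 165.]
 [537.  14. 170.]
 [537.  -1. 171.]
 [538. -19. 173.]] [[538. -19. 173.]
 [535. -32. 174.]
 [532.  -2. 174.]]
```

View pics/s4.png

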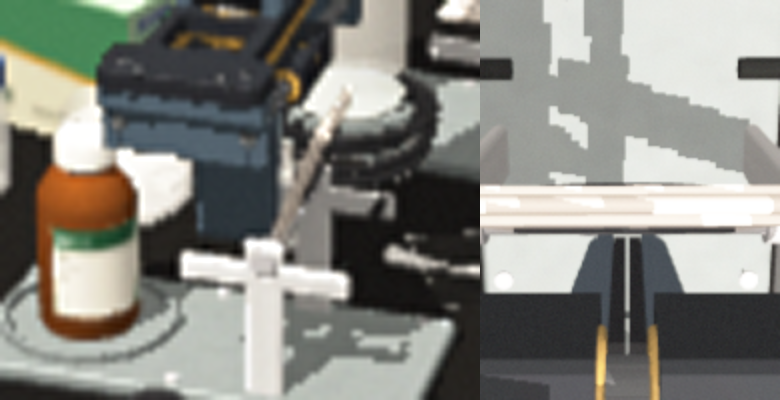

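>>> {"fn": "send_rows", "kwargs": {
  "targets": [
    [[0, 0, 0, 0, 0, 0.1, 1], [0, 0, 0, 0, 0, 0.2, 1], [0, 0, 0, 0, 0, 0.22, 1], [0, 0, 0, 0, 0, 0.23, 1], [0, 0, 0, -0.2, 0, 0, 1], [0, 0, 0, -0.205, -0.01, 0, 1], [0, 0, 0, 0, 0, 0, 1], [0, 0, 0, 0, 0, -0.2, 1], [0, 0, 0, 0, 0, -0.2, 1], [0, 0, 0, 0, 0, -0.1, 1], [0, 0, 0, 0, 0, 0, 1]]
  ]
}}

```text
time_s: 7.45
ee_pos: [488.0, -11.9, 84.0]
ee_rot: [179.9, -0.5, -177.3]
force: [-0.4, -0.5, 0.3]
gripper_width: 0.3
gripper_force: 0.0
```

Run:
```python
from h import *
p,d=optics.grab_frame("side")
a=cv2.resize(p[215:305,245:375],(780,540),interpolation=cv2.INTER_CUBIC)
save(a,"pics/s5.png")
```

```text
(no output)
```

View pics/s5.png

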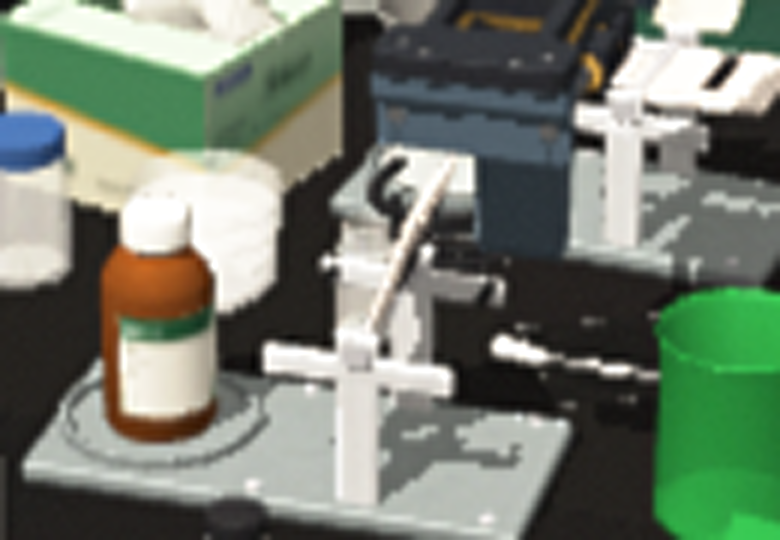

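>>> {"fn": "send_rows", "kwargs": {
  "targets": [
    [[0, 0, 0, 0.05, 0, 0, 1], [0, 0, 0, 0.05, 0, 0, 1], [0, 0, 0, 0.05, 0, 0, 1], [0, 0, 0, 0.05, 0.003, 0, 1], [0, 0, 0, 0.05, 0.003, 0, 1], [0, 0, 0, 0.05, 0.003, 0, 1], [0, 0, 0, 0.055, 0.003, 0, 1], [0, 0, 0, 0.04, 0, -0.045, 1], [0, 0, 0, 0.025, 0, -0.05, 1], [0, 0, 0, 0.015, 0, -0.035, 1], [0, 0, 0, 0, 0, 0, 1]]
  ]
}}

```text
time_s: 8.6
ee_pos: [576.9, -9.6, 59.3]
ee_rot: [180.0, -0.2, -177.3]
force: [-1.2, -0.4, 0.3]
gripper_width: 0.4
gripper_force: 0.0
```

>>> {"fn": "send_rows", "kwargs": {
  "targets": [
    [[0, 0, 0, 0.005, 0, -0.015, 1], [0, 0, 0, 0, 0, -0.01, 1], [0, 0, 0, 0, 0, 0, 1]]
  ]
}}

```text
time_s: 8.9
ee_pos: [578.6, -9.6, 56.1]
ee_rot: [180.0, -0.0, -177.3]
force: [0.3, -0.5, 0.6]
gripper_width: 0.8
gripper_force: 0.0
```

Run:
```python
from h import *
p,d=optics.grab_frame("side");print(env.state()["force"])
a=cv2.resize(p[215:305,245:375],(780,540),interpolation=cv2.INTER_CUBIC)
save(a,"pics/s6.png")
```

```text
[-0.99982895 -0.04371236  0.69427329]
```

View pics/s6.png

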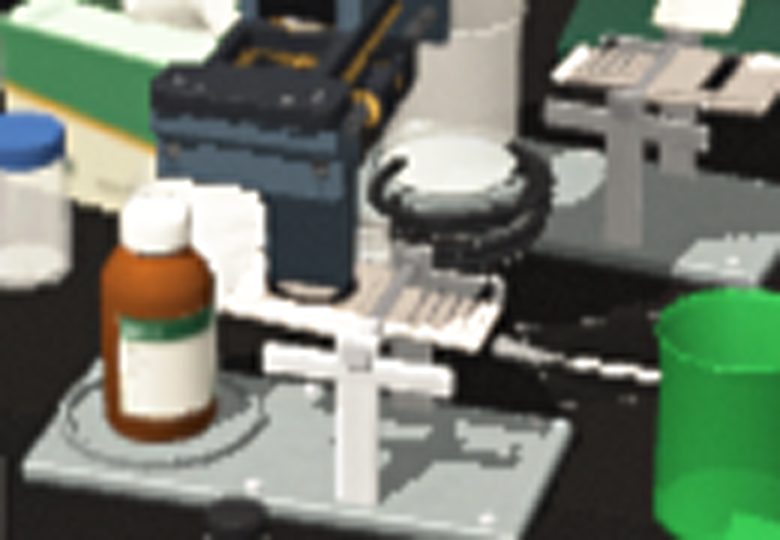

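Blade is now to the back and nearly level with the finger on its ring face (300,290). I'll press down in small steps until the force rises.

>>> {"fn": "send_rows", "kwargs": {
  "targets": [
    [[0, 0, 0, 0.01, 0, -0.01, 1], [0, 0, 0, 0.01, 0, -0.01, 1], [0, 0, 0, 0, 0, 0, 1]]
  ]
}}

```text
time_s: 9.25
ee_pos: [583.1, -9.6, 52.0]
ee_rot: [180.0, 0.0, -177.3]
force: [0.0, -0.6, -0.8]
gripper_width: 0.4
gripper_force: 0.0
```

>>> {"fn": "send_rows", "kwargs": {
  "targets": [
    [[0, 0, 0, 0, 0, -0.006, 1], [0, 0, 0, 0, 0, 0, 1]]
  ]
}}

```text
time_s: 9.45
ee_pos: [583.2, -9.6, 51.5]
ee_rot: [180.0, 0.0, -177.3]
force: [0.3, -0.4, 3.1]
gripper_width: 0.6
gripper_force: 1.7
```

>>> {"fn": "send_rows", "kwargs": {
  "targets": [
    [[0, 0, 0, 0, 0, -0.005, 1], [0, 0, 0, 0, 0, -0.005, 1], [0, 0, 0, 0, 0, 0, 1]]
  ]
}}

```text
time_s: 9.75
ee_pos: [583.2, -9.6, 51.3]
ee_rot: [-180.0, 0.1, -177.3]
force: [-2.6, 0.4, 14.0]
gripper_width: 0.6
gripper_force: 6.8
```

At its stop (14 N). Lift and check.

>>> {"fn": "send_rows", "kwargs": {
  "targets": [
    [[0, 0, 0, 0, 0, 0.03, 1], [0, 0, 0, 0, 0, 0.1, 1], [0, 0, 0, 0, 0, 0.2, 1], [0, 0, 0, 0, 0, 0.22, 1], [0, 0, 0, 0, 0, 0.22, 1], [0, 0, 0, -0.22, 0, 0.1, 1], [0, 0, 0, -0.22, 0, 0, 1], [0, 0, 0, -0.22, 0, 0, 1], [0, 0, 0, 0, 0, 0, 1], [0, 0, 0, 0, 0, 0, 1]]
  ]
}}

```text
time_s: 10.75
ee_pos: [450.6, -9.7, 223.4]
ee_rot: [-180.0, 0.1, -177.3]
force: [1.6, 0.2, -0.1]
gripper_width: 0.3
gripper_force: 0.0
```

Run:
```python
from h import *
p,d=optics.grab_frame("side");P=cloud("side",d).reshape(-1,3)
Q=P[(P[:,0]>493)&(P[:,0]<612)&(abs(P[:,1]+10)<14)&(P[:,2]>65)&(P[:,2]<100)]
for x in range(500,612,10): S=Q[abs(Q[:,0]-x)<5]; print(x,len(S),np.median(S[:,2]).round(1) if len(S) else "")
b=cv2.resize(p[205:385,200:400],(780,590),interpolation=cv2.INTER_CUBIC);save(b,"pics/s7.png")
```

```text
500 9 82.7
510 28 84.3
520 24 84.3
530 23 84.6
540 28 83.5
550 15 83.5
560 23 84.5
570 22 84.6
580 21 84.2
590 22 85.4
600 17 83.9
610 4 82.1
```

View pics/s7.png

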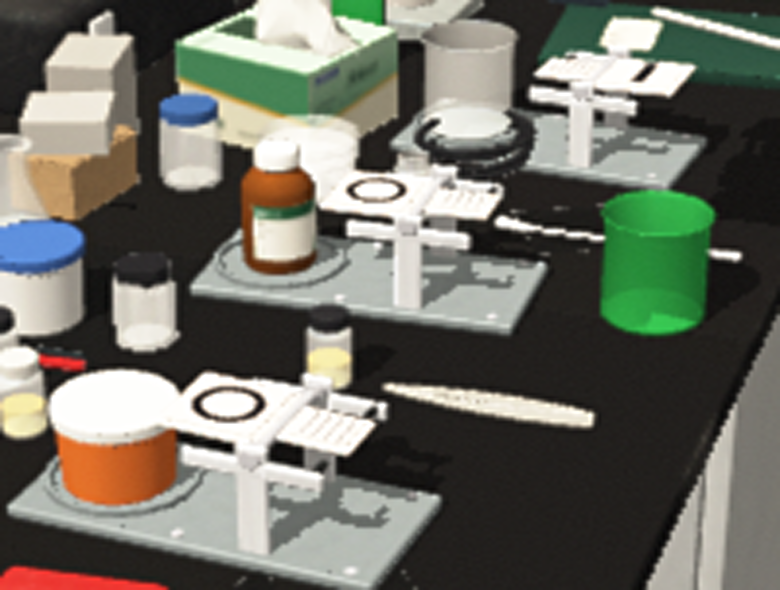

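The bottle's marker is flat to the back with its ring face up (375,190), and everything else is in place.

```bash
python3 -c "
from workcell import env
print(env.job_done())"
```

```text
the job is handed in; nothing more can be done
None
```

The bottle station's marker is flipped flat to the back with its ring face up; in the last camera view the other two markers, the stations, containers and vials look undisturbed. I've handed the job in, but no verdict came back.

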